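# Press the snap tab and push the terminal cover off its seat

### The arm

A 6-joint arm with a two-finger parallel gripper is mounted at the origin on a cart in front of the work surface, level with it; the furniture and walls round the work are solid. World frame = base frame: x ahead of the robot, y to its left, z up, the work surface at z = 0. Lengths are in m, angles in rad, forces in N, time in s.
With the tool pointing down it reaches from about 0.275 to 1 m from the base axis. Payload 8.4 kg.
Tool frame: the origin (TCP) lies between the finger pads; the fingertips stand 11 mm ahead of it and the grasp point (between the pads) lies 8 mm behind it; z points along the fingers, y is the line along which they close (so a half turn about z gives the same grasp; the last joint's range is limited). The gripper opens to 85 mm and grips with 20 to 120 N. Pads are 22 mm wide; open, the fingers measure 114 mm over their backs; the gripper's body (76 mm by 85 mm) begins 54 mm behind the grasp point. The pads swing forward as they close: fully open they stand 13 mm farther back than shut.
Start: joints at [-0.002, 0.353, 1.633, -0, 1.155, -0.002], TCP at [0.625, -0, 0.242] pointing down, gripper open.
Joint ranges: [-2.63, 2.63], [-0.92, 2.1], [0.06, 2.66], [-1.3, 4.44], [0, 2.69], [-3.02, 3.02]. Speed limits (rad/s): [2.22, 2.22, 2.79, 3.14, 3.14, 3.14].

### API

Orientations are given as a unit quaternion [x, y, z, w].
In Python, from station import arm, optics, order gives the robot as it stands. The module is installed in compiled form; this text tells all that it offers.
- The arm moves only by the tool play_rows, never from a script. Its argument "increments" is a list of rows, each a list of 3 entries, a list of its own where there are three numbers: the shift along the world's x, y, z in mm, then the turn, a rotation vector about the world's x, y, z in degrees, then the gripper's target within -1 to 1 (shut at 1, half-way at 0, fully open at -1). A call has 1 to 20 rows; each row shifts and turns the commanded pose from where the row before left it; what a row does not reach is not made up. A row lasts 1/8 s, in which the tool goes at most 62.5 mm and 10.7 degrees, less where a joint would pass 70% of its speed; a pose out of reach is approached as far as the arm can. A call with a gripper value outside its range is refused whole. The fingers move at their own pace and stop on an object; "newtons" is the grip in N (left out, the last holds). Time passes only in rows, so rows that do not move let the fingers close. It gives the time, the measured TCP pose, the force, the opening and the grip force at its end, in the units of the state.
- arm.state(): the state, without advancing time (a new reading comes with each control period).
- optics.read_camera(name): name is "scene" or "side" or "wrist"; returns a dict with "pixels" (480x640x3 uint8, red, green, blue), "K" (3x3 intrinsics, pixels), "distortion" ([k1, k2, p1, p2, k3] as OpenCV has them; the pictures are not rectified), "rvec" (rotation vector, rad) and "tvec" (3), from world to camera coordinates, as OpenCV has them. Camera axes: x right, y down, z forward; pixel columns grow to the right and rows downward; lengths in m; the calibration is good to about 2 mm. A picture is of the moment at which its call begins. There is no depth.
- order.sign_off(): hands the job in; it is judged then, once.
Trained networks look in the newest picture that a camera, given by its name, has taken for a name from the list of things; names that differ only in an ending like _2 or _b are one class to them, and where a whole thing is asked for, a point or a joint stands for the part that bears it (a point fixed in the world has none). Each returns a list of dicts, best first, with "confidence" (0 to 1); they miss things now and then, are a little off and sometimes report something else, mostly with a low value. They report only what shows in the picture. A call takes as long as a camera call. They do not tell look-alikes from the thing itself.
- optics.cut_out(camera, target): "pixels" (480x640 bool, what is visible of it) and "xy" ([column, row] in pixels, amid what is visible of it).
- optics.spot_point(camera, target): "xy" ([column, row] in pixels: a listed point, or the origin of a listed thing).
The state is a dict: "time_s": time; "qpos": joint angles; "dq": joint speeds; "joint_torque": joint torques, N m; "tcp_pos": TCP position; "tool_rot": TCP orientation; "contact_force": force on the tool from outside, world axes, zero at the start; "moment": the same for the moment, N m; "gripper_width": finger opening in m; "grip_force": force on a finger pad.
Only numpy, scipy, OpenCV 4.12 (cv2) and the standard library are available. Lean on these libraries where they do the work, as an engineer would, in place of code of your own. Each camera call takes 0.05 s, during which the arm holds its last target. There are 200 camera calls.

### The job

Bare the terminals of the small terminal box on the bench: press its snap tab fully in, then push the released cover off its seat by its ridge, along its rails, until it is completely clear of the box and lies flat on the metal shelf at the box's open end. Use the fingertips only to press and push: do not lift or tip the cover, and leave the small things lying around the box where they are.

Things in the scene. Friction and masses are not known exactly. Their poses are not given: they have to be found in the camera images.
- terminal_box: grey plastic terminal box, screwed down, on an aluminium plate 142 x 251 x 8 mm that also bears a metal shelf. Origin on the bench top, z up, the cover slides off towards +y. Box: x -40..40, y -95..0 mm, seat 45 mm above the bench. Side rails with lips (top 55.5 mm above the bench, 56 mm apart) hold the cover down; wall 50 mm high and cable gland at y = -95; open at y = 0
- shelf_mid (a point): centre of the top of the metal shelf, 43.5 mm above the bench (1.5 mm below the seat), x 0, y 78.5 mm in the box frame. The shelf spans x -45..45, y 12..145 mm there, with a lip 5 mm high along its far end (y 141..145)
- pad_top (a point): centre of the top of the snap tab's press pad: black, ribbed, 28 x 28 mm, beside the box's open end on the robot's side (x -70, y 6 mm in the box frame), 65 mm above the bench when out, 56 mm when fully in; moves with the tab
- snap_tab (a joint): how far the snap tab is pressed straight down: 0 out, 0.009 m fully in. Out, its black catch bar stands 6 mm above the seat across the open end (y 3..9 mm in the box frame) and locks the cover; from 0.007 m on the bar is below the cover. It takes about 5 N all the way (friction, no spring) and stays where it is left
- cover: grey plastic sliding cover, about 0.12 kg: plate 64 x 80 x 6 mm with a ridge across its middle (44 mm along x, 8 mm along y, 6..20 mm above the origin). Origin at the centre of the plate's underside, axes as the box's; seated, its centre is near y = -43 mm in the box frame, with 1.5 mm play at each side and above and a few mm to the catch bar
- grease_pot: round white grease pot with a green lid, 68 mm across, 48 mm high; bystander, origin under its centre
- patch_tin: flat red tin box, 46 x 66 x 17 mm; bystander, origin under its centre
- tape_measure: yellow tape measure, 35 x 82 x 63 mm; bystander, origin under its centre
- wrench_13: steel combination wrench, 29 x 177 x 7 mm, lying; bystander, origin under its centre
- hex_key_5: black hex key, 34 x 92 x 5 mm, lying; bystander, origin under its centre
Not all that is in view belongs to the job. There is more than one size of the cover; the one meant has the size given above.

How it is judged:
By the outcome, as a careful person would: the job done as asked, in the order asked, and still so for the second after the job is handed in, with the robot touching nothing.
It also fails if it takes over 37 s, if anything falls off the work surface, if the arm or the gripper's body presses on something with over 40 N, if the wrist force passes 120 N, or if a joint passes its speed limit or range.

## Working session

There is one attempt and no reset: what is moved stays moved. The work goes in short steps, Python scripts to look and compute and a tool call to move; the robot and the scene stay as the last step left them, time stands still between calls to the robot, and variables do not carry over. Pictures are saved under pics/ and viewed, at most 12 in all, crops included, and the job is handed in when it is done.

Besides the shell and the picture viewer there is one more tool, called after "Call:" as a command line: name --argument value ..., lists and objects as JSON in quotes. play_rows: Moves the arm, as the interface text tells. Its arguments: {"type":"object","properties":{"increments":{"type":"array","items":{"type":"array"}},"newtons":{"type":"number"}},"required":["increments"]}

```bash
mkdir -p pics; cat > h.py <<'E'
import numpy as np, cv2
from station import arm, optics, order
def cam(n):
    c=optics.read_camera(n); c['R']=cv2.Rodrigues(np.array(c['rvec'],float))[0]; c['t']=np.array(c['tvec'],float).ravel()
    c['K']=np.array(c['K'],float); c['distortion']=np.array(c['distortion'],float); return c
def ray(c,xy):
    u=cv2.undistortPoints(np.array([[xy]],float),c['K'],c['distortion']).ravel()
    return -c['R'].T@c['t'], c['R'].T@np.array([u[0],u[1],1.])
def onz(c,xy,z):
    o,d=ray(c,xy); return o+d*(z-o[2])/d[2]
def proj(c,P):
    return cv2.projectPoints(np.array(P,float).reshape(-1,3),np.array(c['rvec'],float),np.array(c['tvec'],float),c['K'],c['distortion'])[0].reshape(-1,2)
def save(c,n): cv2.imwrite('pics/'+n,cv2.cvtColor(c['pixels'],cv2.COLOR_RGB2BGR))
E
python3 - <<'E'
from h import *
for n in ['scene','side','wrist']:
    c=cam(n); save(c,n+'0.png')
    for t,z in [('terminal_box',0),('shelf_mid',.0435),('pad_top',.065),('cover',.045)]:
        for d in optics.spot_point(n,t)[:3]:
            print(n,t,np.round(d['xy'],1),round(d['confidence'],2),np.round(onz(c,d['xy'],z),4))
E
```

```text
scene terminal_box [309.  272.2] 0.65 [0.5766 0.0159 0.    ]
scene shelf_mid [263.8 260.3] 0.95 [0.6241 0.0888 0.0435]
scene pad_top [315.1 257.7] 0.83 [0.5259 0.0574 0.065 ]
scene cover [324.8 246.1] 0.98 [ 0.565  -0.0212  0.045 ]
scene cover [355.3 239.4] 0.72 [ 0.5333 -0.0799  0.045 ]
scene cover [367.6 376.3] 0.7 [0.2867 0.2498 0.045 ]
side terminal_box [349.3 277.4] 0.63 [0.5797 0.0096 0.    ]
side shelf_mid [340.5 237.6] 0.56 [0.6206 0.0871 0.0435]
side pad_top [313.6 252.7] 0.86 [0.519  0.0482 0.065 ]
side cover [350.7 267.4] 0.95 [ 0.5617 -0.0136  0.045 ]
side cover [423.3 322.2] 0.91 [ 0.55   -0.2063  0.045 ]
side cover [191.9 281.6] 0.84 [0.3003 0.1358 0.045 ]
wrist terminal_box [271.8 187.5] 0.76 [0.5808 0.0192 0.    ]
wrist shelf_mid [308.5 121.5] 0.64 [0.6219 0.0868 0.0435]
wrist pad_top [201.3 318.6] 0.75 [ 0.5106 -0.105   0.065 ]
wrist pad_top [199.3 156.9] 0.58 [0.526  0.0573 0.065 ]
wrist cover [251.8 229.8] 0.81 [ 0.5646 -0.0156  0.045 ]
wrist cover [288.2 336.5] 0.57 [ 0.598  -0.1401  0.045 ]
```

View pics/scene0.png

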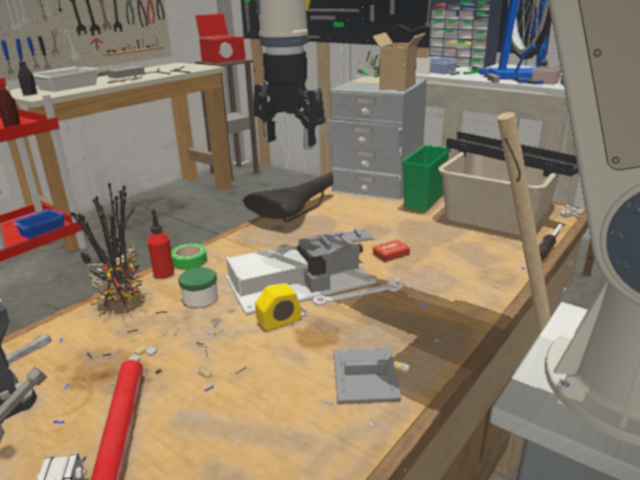

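View pics/side0.png

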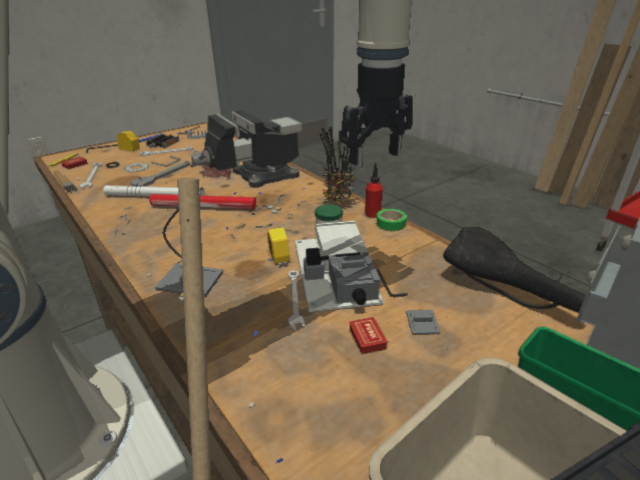

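View pics/wrist0.png

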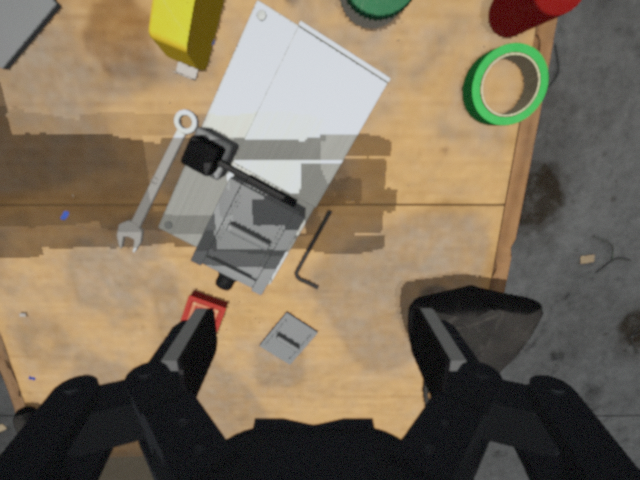

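The wrist view shows the box rotated about -29°, with the black pad at (203,155), the seated cover's ridge at (250,230), and the shelf at (308,110). 

Cover candidates:
- the one seated in the box: scene (325,246), wrist (250,230)
- a large loose one: scene (368,376)
- a small loose one: wrist (288,336)

I choose the seated one. Next I fit the box frame and check it in a close crop with an overlay.

```bash
cat > fit.py <<'E'
from h import *
from scipy.optimize import least_squares
def B(p,P):
    P=np.array(P,float).reshape(-1,3); c,s=np.cos(p[2]),np.sin(p[2])
    return np.c_[p[0]+c*P[:,0]-s*P[:,1],p[1]+s*P[:,0]+c*P[:,1],P[:,2]]
pts={'terminal_box':[0,0,0],'shelf_mid':[0,.0785,.0435],'pad_top':[-.07,.006,.065]}
def gather():
    cs={};ob=[]
    g=B([.579,.015,-.506],list(pts.values()))
    for n in ['scene','side','wrist']:
        c=cs[n]=cam(n)
        for k,(t,P) in enumerate(pts.items()):
            for d in optics.spot_point(n,t):
                if np.linalg.norm(onz(c,d['xy'],P[2])-g[k])<.03: ob.append((t,P,onz(c,d['xy'],P[2])));break
    return cs,ob
def fit(ob):
    return least_squares(lambda p:np.concatenate([(B(p,P)[0]-w)[:2] for _,P,w in ob]),[.579,.015,-.506],loss='soft_l1',f_scale=.003)
E
python3 - <<'E'
from fit import *
cs,ob=gather(); r=fit(ob); p=r.x; print(p,np.degrees(p[2]))
for t,P,w in ob: print(t,np.round((w-B(p,P)[0])[:2]*1000,1))
c=cs['wrist']; im=cv2.cvtColor(c['pixels'],cv2.COLOR_RGB2BGR)
im=cv2.resize(im[0:300,120:420],None,fx=2,fy=2,interpolation=cv2.INTER_CUBIC)
def poly(q,col): cv2.polylines(im,[np.int32((proj(c,B(p,q))-[120,0]+.5)*2)],True,col,1)
R=lambda x0,x1,y0,y1,z:[[x0,y0,z],[x1,y0,z],[x1,y1,z],[x0,y1,z]]
poly(R(-.045,.045,.012,.145,.0435),(0,0,255))
poly(R(-.084,-.056,-.008,.020,.065),(0,255,0))
poly(R(-.022,.022,-.047,-.039,.065),(255,0,0))
poly(R(-.04,.04,-.095,0,.0555),(0,255,255))
cv2.imwrite('pics/c1.png',im)
E
```

```text
[ 0.58553643  0.01760939 -0.49242138] -28.213666774267026
terminal_box [ 0.7 -5.7]
shelf_mid [ 4. -5.]
pad_top [-4.4  3.5]
terminal_box [3.7 3. ]
shelf_mid [-0.4  1.7]
pad_top [ 0.  -2.7]
terminal_box [-0.8  2.7]
shelf_mid [-2.3 -0.6]
```

View pics/c1.png

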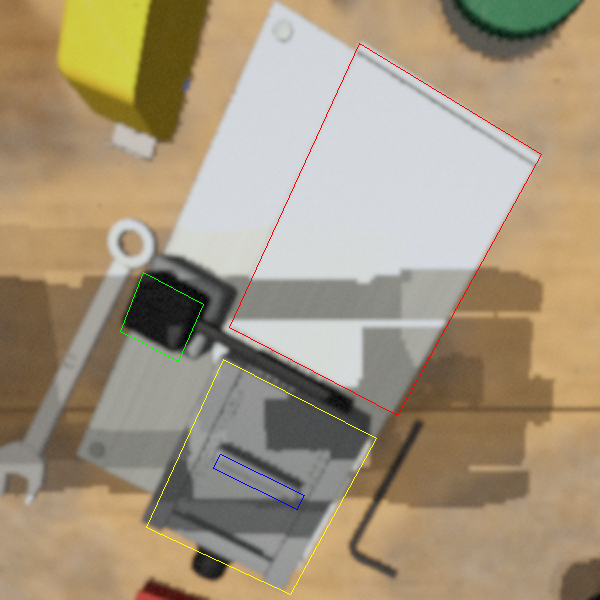

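The overlay fits the shelf well (far lip at (360,44)–(541,154)). The seated cover in the crop has its ridge at about (260,470), and the pad is at about (165,310). I align the tool with the box and shut the gripper, which also gives a closer look.

Call:
play_rows --increments '[[[-14,8,-15],[0,0,-7],1],[[-14,8,-15],[0,0,-7],1],[[-14,8,-15],[0,0,-7],1],[[-13,6,-15],[0,0,-7],1],[[0,0,0],[0,0,0],1],[[0,0,0],[0,0,0],1]]'

```text
time_s: 2.1
tcp_pos: [0.571, 0.0299, 0.183]
tool_rot: [0.856, 0.516, 0.001, 0.0]
contact_force: [0.6, -0.3, 1.7]
gripper_width: -0.0006
grip_force: 0.0
```

```bash
python3 - <<'E'
from fit import *
cs,ob=gather(); r=fit(ob); p=r.x; print(p,np.degrees(p[2]))
for t,P,w in ob: print(t,np.round((w-B(p,P)[0])[:2]*1000,1))
c=cs['wrist']; 
for d in optics.spot_point('wrist','cover')[:2]: print('cover',d['confidence'],d['xy'],onz(c,d['xy'],.045))
s=arm.state(); print(s['tcp_pos'],s['tool_rot'],s['contact_force'],s['gripper_width'],'cam',-c['R'].T@c['t'])
im=cv2.cvtColor(c['pixels'],cv2.COLOR_RGB2BGR)
def poly(q,col): cv2.polylines(im,[np.int32(proj(c,B(p,q)))],True,col,1)
R=lambda x0,x1,y0,y1,z:[[x0,y0,z],[x1,y0,z],[x1,y1,z],[x0,y1,z]]
poly(R(-.045,.045,.012,.145,.0435),(0,0,255))
poly(R(-.084,-.056,-.008,.020,.065),(0,255,0))
poly(R(-.022,.022,-.047,-.039,.065),(255,0,0))
poly(R(-.04,.04,-.095,0,.0555),(0,255,255))
cv2.imwrite('pics/c2.png',im)
E
```

```text
[ 0.57939097  0.01121085 -0.61263401] -35.1013430101152
terminal_box [14.  -6.8]
shelf_mid [11.  -3.9]
pad_top [ 7.6 -2. ]
terminal_box [-0.9 -1.5]
shelf_mid [-11.6  -1.4]
pad_top [-3.5  3.5]
terminal_box [ 0.1 11.4]
shelf_mid [-3.2  8.6]
pad_top [-0.5  1.5]
cover 0.88 [415.6, 366.3] [ 0.5946407  -0.13254419  0.045     ]
cover 0.82 [331.9, 284.4] [ 0.56352362 -0.01903698  0.045     ]
[0.5699925  0.02999205 0.18227062] [ 8.57141776e-01  5.15080552e-01 -2.40849462e-05 -1.04540215e-05] [ 0.28159808 -0.56461345 -0.20980884] -0.0002123724167168016 cam [0.61008319 0.10270945 0.31299949]
```

View pics/c2.png

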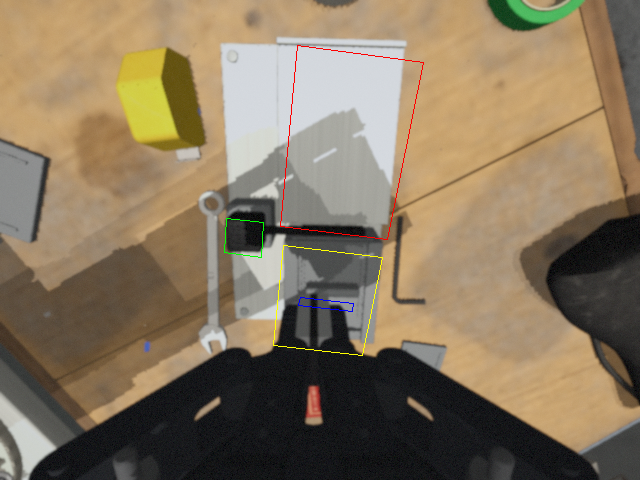

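The network fit was thrown off here by occlusion from the gripper: the overlay is rotated about 7° from the picture, so I discard it. The picture shows the box nearly aligned with the tool, with the lip at (277,38)–(405,42) and the pad at (243,231). I take an enlarged crop to measure corners by hand.

```bash
python3 - <<'E'
from fit import *
c=cam('wrist'); np.save('w.npy',c,allow_pickle=True)
im=cv2.cvtColor(c['pixels'],cv2.COLOR_RGB2BGR)[30:260,205:435]
im=cv2.resize(im,None,fx=2.6,fy=2.6,interpolation=cv2.INTER_CUBIC)
cv2.imwrite('pics/c3.png',im)
E
```

```text
(no output)
```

View pics/c3.png

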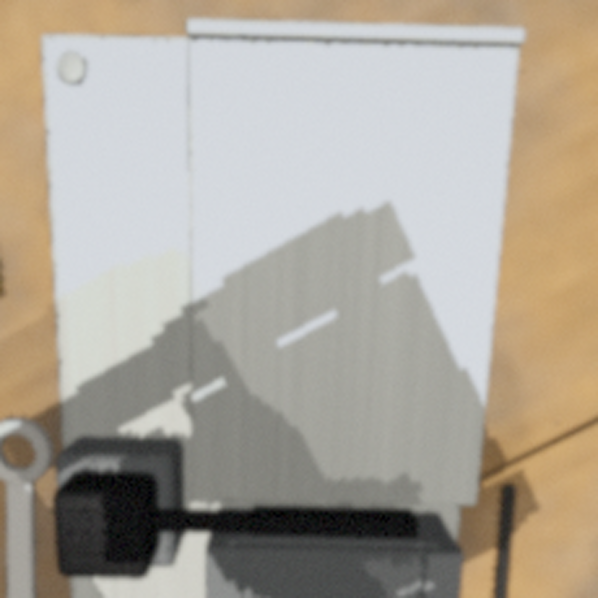

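The crop shows the shelf's lip corners at (188,19) and (525,29), its near-right corner at (477,504), and the pad top at about (58..155, 478..575). I fit the frame from these.

```bash
python3 - <<'E'
from fit import *
c=np.load('w.npy',allow_pickle=True).item()
M=[((188,19),(-.045,.145,.0485)),((525,29),(.045,.145,.0485)),((477,504),(.045,.012,.0435)),((106,527),(-.07,.006,.065)),((190,502),(-.045,.012,.0435))]
px=np.array([m[0] for m in M])/2.6+[205,30]; P=np.array([m[1] for m in M])
W=np.array([onz(c,a,q[2]) for a,q in zip(px,P)])
r=least_squares(lambda p:(B(p,P)-W)[:,:2].ravel(),[.58,.015,-.5]); p=r.x
print(p,np.degrees(p[2])); print(np.round((W-B(p,P))*1000,1))
np.save('p.npy',p)
print('pad,cover,pushstart,pushend(center75)',B(p,[[-.07,.006,0],[0,-.043,0],[0,-.07,0],[0,.060,0]]))
for d in optics.spot_point('wrist','cover')[:1]: pass
E
```

```text
[ 0.58366929  0.01827341 -0.51436521] -29.470955526361312
[[-0.4 -1.2 -0. ]
 [-1.5 -0.5 -0. ]
 [-0.   0.7  0. ]
 [ 3.1  1.5  0. ]
 [-1.1 -0.6 -0. ]]
pad,cover,pushstart,pushend(center75) [[ 0.52567882  0.0579358   0.        ]
 [ 0.56251406 -0.01916261  0.        ]
 [ 0.54923053 -0.04266895  0.        ]
 [ 0.61318823  0.07050972  0.        ]]
```

Call:
play_rows --increments '[[[-22,14,0],[0,0,-1.5],1],[[-21,14,-20],[0,0,0],1],[[0,0,-40],[0,0,0],1],[[0,0,-38],[0,0,0],1],[[0,0,0],[0,0,0],1],[[0,0,-3],[0,0,0],1],[[0,0,-3],[0,0,0],1],[[0,0,-3],[0,0,0],1],[[0,0,0],[0,0,0],1]]'

```text
time_s: 3.98
tcp_pos: [0.5275, 0.058, 0.0758]
tool_rot: [0.864, 0.504, 0.001, 0.0]
contact_force: [0.5, 0.3, 1.7]
gripper_width: -0.0002
grip_force: 0.6
```

Call:
play_rows --increments '[[[0,0,-2],[0,0,0],1],[[0,0,-2],[0,0,0],1],[[0,0,-2],[0,0,0],1],[[0,0,0],[0,0,0],1]]'

```text
time_s: 4.47
tcp_pos: [0.5275, 0.058, 0.0694]
tool_rot: [0.864, 0.504, 0.0, 0.0]
contact_force: [1.7, 0.1, 2.4]
gripper_width: 0.0
grip_force: 1.1
```

Call:
play_rows --increments '[[[0,0,-2],[0,0,0],1],[[0,0,-1],[0,0,0],1]]'

```text
time_s: 4.72
tcp_pos: [0.5275, 0.0581, 0.0667]
tool_rot: [0.864, 0.504, 0.0, 0.0]
contact_force: [-2.1, 1.1, 17.4]
gripper_width: -0.0
grip_force: 9.0
```

Call:
play_rows --increments '[[[0,0,-1],[0,0,0],1],[[0,0,-1],[0,0,0],1]]'

```text
time_s: 4.97
tcp_pos: [0.5275, 0.0583, 0.0663]
tool_rot: [0.864, 0.504, 0.0, -0.0]
contact_force: [-8.9, 1.6, 39.5]
gripper_width: 0.0002
grip_force: 20.0
```

```bash
python3 - <<'E'
from fit import *
s=arm.state();print(s['tcp_pos'],s['contact_force'],s['moment'])
c=cam('side'); p=np.load('p.npy'); print(proj(c,B(p,[-.07,.006,.065])))
a=cv2.cvtColor(c['pixels'],cv2.COLOR_RGB2BGR)[180:330,270:410]; cv2.imwrite('pics/s4.png',cv2.resize(a,None,fx=4,fy=4,interpolation=cv2.INTER_CUBIC))
E
```

```text
[0.52749639 0.05832087 0.06626226] [-8.86019999  1.64124507 39.54708521] [0.24972787 1.52457943 0.00916604]
[[313.34664249 249.49721666]]
```

View pics/s4.png

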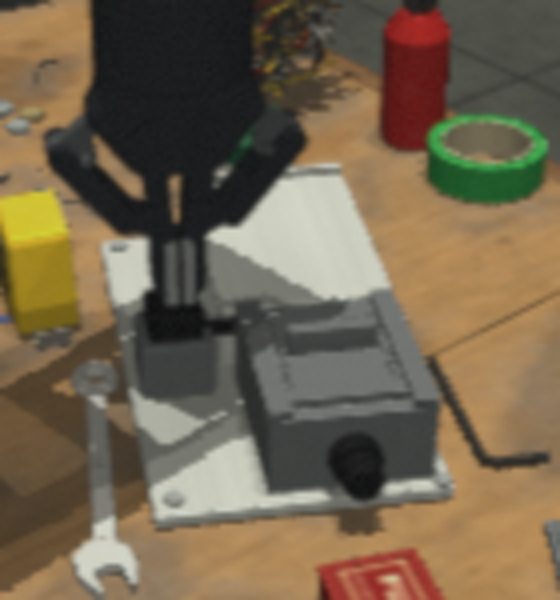

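The pad is firmly at its stop (tip at 55–56 mm, 40 N), so the tab is fully in. I lift off and go behind the ridge.

Call:
play_rows --increments '[[[0,0,20],[0,0,0],1],[[0,0,40],[0,0,0],1],[[8,-34,0],[0,0,0],1],[[7,-34,0],[0,0,0],1],[[6,-33,0],[0,0,0],1],[[0,0,-30],[0,0,0],1],[[0,0,0],[0,0,0],1]]'

```text
time_s: 5.9
tcp_pos: [0.5457, -0.0432, 0.0922]
tool_rot: [0.864, 0.503, -0.002, -0.002]
contact_force: [-0.2, -0.4, 0.2]
gripper_width: 0.0001
grip_force: 0.0
```

```bash
python3 - <<'E'
from fit import *
s=arm.state();print(s['tcp_pos'],s['contact_force'])
c=cam('side')
a=cv2.cvtColor(c['pixels'],cv2.COLOR_RGB2BGR)[180:330,270:410]; cv2.imwrite('pics/s5.png',cv2.resize(a,None,fx=4,fy=4,interpolation=cv2.INTER_CUBIC))
p=np.load('p.npy')
print('tip proj', (proj(c,np.array(s['tcp_pos'])-[0,0,.011])-[270,180])*4,'ridge',(proj(c,B(p,[[-.022,-.047,.065],[.022,-.047,.065]]))-[270,180])*4)
E
```

```text
[ 0.54565333 -0.04317023  0.09217781] [-0.24932015 -0.44318283  0.17864685]
tip proj [[340.98217978 325.26022239]] ridge [[288.94477983 328.16016221]
 [380.10485635 319.88737764]]
```

View pics/s5.png

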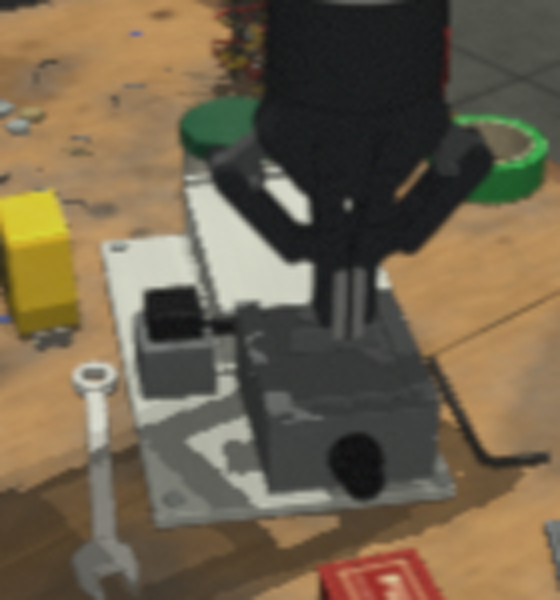

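The tip hovers behind the ridge at about (346,338) and is centred; the tab stays down. I lower it and start pushing along box +y = (0.492, 0.871).

Call:
play_rows --increments '[[[1,0,-14],[0,0,0],1],[[0,0,-12],[0,0,0],1],[[0,0,0],[0,0,0],1],[[2,3.5,0],[0,0,0],1],[[2,3.5,0],[0,0,0],1],[[2,3.5,0],[0,0,0],1],[[2,3.5,0],[0,0,0],1],[[2,3.5,0],[0,0,0],1],[[2,3.5,0],[0,0,0],1]]'

```text
time_s: 7.08
tcp_pos: [0.5611, -0.0218, 0.0683]
tool_rot: [0.864, 0.504, -0.0, 0.0]
contact_force: [-1.1, -1.4, 1.1]
gripper_width: -0.0004
grip_force: 0.7
```

Call:
play_rows --increments '[[[3,5.2,-1],[0,0,0],1],[[3,5.2,0],[0,0,0],1],[[3,5.2,0],[0,0,0],1],[[3,5.2,0],[0,0,0],1],[[2.9,5.2,0],[0,0,0],1],[[2.9,5.2,0],[0,0,0],1],[[2.9,5.2,0],[0,0,0],1],[[2.9,5.2,0],[0,0,0],1]]'

```text
time_s: 8.07
tcp_pos: [0.5848, 0.02, 0.0673]
tool_rot: [0.864, 0.504, 0.0, -0.0]
contact_force: [0.3, -0.6, -0.8]
gripper_width: 0.0001
grip_force: 0.3
```

```bash
python3 - <<'E'
from fit import *
s=arm.state();p=np.load('p.npy');d=np.array(s['tcp_pos'])[:2]-p[:2];a,b=np.cos(p[2]),np.sin(p[2])
print(s['tcp_pos'],s['contact_force'],'box xy',a*d[0]+b*d[1],-b*d[0]+a*d[1])
c=cam('side')
a=cv2.cvtColor(c['pixels'],cv2.COLOR_RGB2BGR)[180:330,270:410]; cv2.imwrite('pics/s6.png',cv2.resize(a,None,fx=4,fy=4,interpolation=cv2.INTER_CUBIC))
E
```

```text
[0.58480164 0.01997953 0.06728732] [ 0.3316197  -0.61873158 -0.83667072] box xy 0.00014644768641491977 0.0020424513280721925
```

View pics/s6.png

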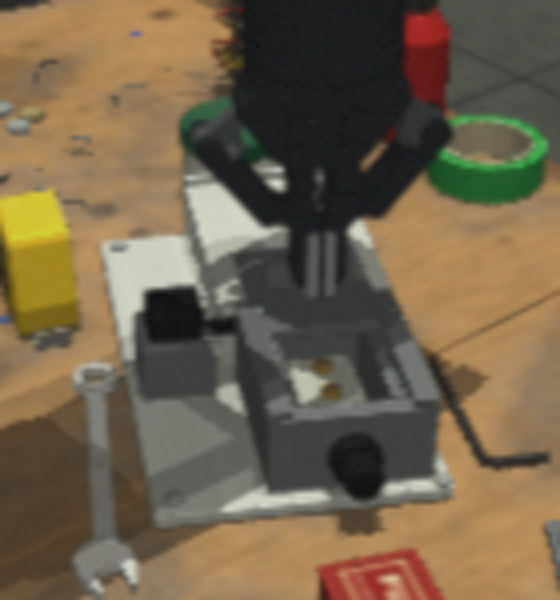

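The cover is sliding straight and the terminals are visible at (325,370). I continue 58 mm onto the shelf.

Call:
play_rows --increments '[[[2.9,5,0],[0,0,0],1],[[2.9,5,0],[0,0,0],1],[[2.9,5,0],[0,0,0],1],[[2.9,5,0],[0,0,0],1],[[2.9,5,0],[0,0,0],1],[[2.8,5,-0.5],[0,0,0],1],[[2.8,5,-0.5],[0,0,0],1],[[2.8,5,0],[0,0,0],1],[[2.8,5,0],[0,0,0],1],[[2.8,5,0],[0,0,0],1],[[0,0,0],[0,0,0],1],[[-2,-3.5,0],[0,0,0],1],[[-3,-5,0],[0,0,0],1],[[0,0,40],[0,0,0],1],[[-10,-20,40],[0,0,0],1],[[-20,-35,40],[0,0,0],1],[[-20,-35,40],[0,0,0],1],[[-20,-35,0],[0,0,0],1],[[0,0,0],[0,0,0],1]]'

```text
time_s: 10.5
tcp_pos: [0.5367, -0.066, 0.2269]
tool_rot: [0.865, 0.502, 0.0, 0.0]
contact_force: [0.5, 0.5, -0.8]
gripper_width: -0.0001
grip_force: 0.0
```

```bash
python3 - <<'E'
from fit import *
s=arm.state();p=np.load('p.npy');print(s['tcp_pos'],s['contact_force'],s['time_s'])
ca,sb=np.cos(p[2]),np.sin(p[2])
for n in ['wrist','side']:
    c=cam(n)
    for d in optics.spot_point(n,'cover')[:3]:
        w=onz(c,d['xy'],.0435)[:2]-p[:2]; print(n,d['confidence'],d['xy'],ca*w[0]+sb*w[1],-sb*w[0]+ca*w[1])
    if n=='wrist':
        im=cv2.cvtColor(c['pixels'],cv2.COLOR_RGB2BGR)
        cv2.imwrite('pics/w7.png',im)
    else:
        a=cv2.cvtColor(c['pixels'],cv2.COLOR_RGB2BGR)[180:330,270:410]; cv2.imwrite('pics/s7.png',cv2.resize(a,None,fx=4,fy=4,interpolation=cv2.INTER_CUBIC))
E
```

```text
[ 0.5366706  -0.06604689  0.22690368] [ 0.5002256   0.47869439 -0.83236498] 10.5
wrist 0.8 [402.3, 264.1] 0.08980921654070083 -0.14330894071214956
wrist 0.57 [313.7, 9.7] 0.0026506883196935824 0.07463684321073855
side 0.82 [191.3, 282.8] -0.3057305620197098 -0.03860098495893487
side 0.79 [341.0, 238.4] -0.001290641000720013 0.07462079410787976
side 0.61 [425.3, 323.4] 0.08414520516335293 -0.21376636006526148
```

View pics/w7.png

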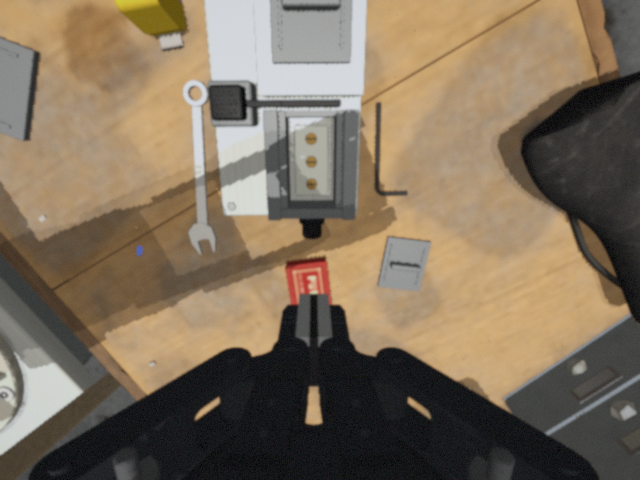

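View pics/s7.png

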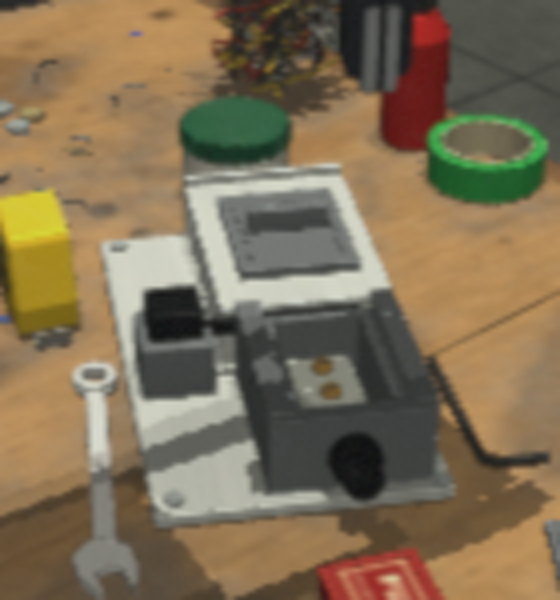

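The cover lies flat on the shelf at box (0, 75) mm, clear of both the box and the lip. The terminals are bare at (311,160) in the wrist view, and the items lying around the box show no sign of having moved.

```bash
python3 -c "
from station import order
print(order.sign_off())"
```

```text
the job is handed in; nothing more can be done
None
```

The job is handed in: the snap tab is pressed fully in, the cover lies flat on the metal shelf clear of the box (about 75 mm out from its open end), and the last pictures show no small things disturbed; the run took about 10.5 s of the 37 s allowed.

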